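Guarded vial cap press

TASK

Push the blue vial carrier along its rails, without lifting it, fully home against the stop in the cap press. Then reach down through the window in the yellow guard, without touching the guard, press the red lever pad fully down and keep holding it down: the program finishes while the fingers still hold the lever down and the carrier is still home. Pick nothing up, do not press the lever before the carrier is home, and leave the beaker, the tube of caps and the teal cap where they are.

Things in the scene. Friction and masses are not known exactly. Their poses are not given: they have to be found in the camera images.
- press: The cap press, fixed: an aluminium base plate 310 x 140 x 8 mm with two steel guide rails. Origin on the work surface under the middle of the guard's window; x points along the rails in the direction in which the carrier is pushed home, z up. The plate reaches from x = -200 to 110 mm, y = -70 to 70 mm; rails lie at y = +-24 to +-34 mm and are 20 mm high above the work surface.
- guard: The guard over the press, fixed to it with the same origin and axes: a box with clear walls and a flat yellow top frame, x = -50 to 110 mm, y = -70 to 70 mm, top at z = 110 mm, top frame 5 mm thick. It must not be touched by fingers or arm. Its front (x = -50 mm) has a mouth for the carrier, 72 mm wide and up to z = 67 mm.
- window (a point): Centre of the rectangular window in the guard's top frame, level with the frame's upper face (110 mm above the work surface). The window is open from x = -32 to 32 mm and y = -45 to 45 mm along the press's axes.
- lever (a joint): Angle of the sprung lever inside the guard (rad): 0 up, 0.25 fully down on its stop. It hinges about a line along the press's y axis, 85 mm beyond the pad in +x; a spring pushes it back up, so the pad takes about 4 N at the start and 7 N fully down.
- pad_top (a point): Centre of the upper face of the red pad at the lever's end (36 mm along x, 40 mm along y, 10 mm thick; it moves with the lever), under the middle of the window: 96 mm above the work surface when up (14 mm below the guard's upper face), about 75 mm when fully down; it moves about 21 mm down and tilts 0.25 rad.
- carrier: The blue vial carrier, loose, 0.2 to 0.45 kg, lying on the base plate between the rails with 2 mm play at each side and sliding under a push of 1 to 4 N: slab 150 x 44 x 14 mm with a red-capped vial fixed in it near the inner end and an upright tab at the outer end. Origin at the centre of its underside (8 mm above the work surface); x points along the rails, towards home, z up.
- tab (a point): Centre line of the outer face of the carrier's upright tab, the face to push on, 73 mm above the work surface. The tab is 10 mm thick, 44 mm wide, its top edge is 90 mm above the work surface. The face looks to the press's -x; when the carrier is home it lies at x = -95 mm in the press's axes; at the start it is 35 to 75 mm farther out.
- beaker: Glass beaker, 53 mm across, 68 mm high, standing at the right of the guard; bystander. Origin at the centre of its underside.
- caps_tube: Small tube of vial caps, 81 x 24 x 32 mm, lying at the right of the rails; bystander. Origin at the centre of its underside.
- teal_cap: Teal bottle cap, 45 mm across, 30 mm high, at the left of the rails; bystander. Origin at the centre of its underside.

How it is judged:
By the outcome, as a careful person would: the job done as asked, in the order asked, and still so for the second after the job is handed in, while the arm keeps its last pose, push and grip.
It also fails if it takes over 48 s, if anything falls off the work surface, if the arm or the gripper's body presses on something with over 40 N, if the wrist force passes 120 N, or if a joint passes its speed limit or range.

ROBOT

A 7-joint arm with a two-finger parallel gripper is mounted at the origin on a cart in front of the work surface, level with it; the furniture and walls round the work are solid. World frame = base frame: x ahead of the robot, y to its left, z up, the work surface at z = 0. Lengths are in m, angles in rad, forces in N, time in s.
With the tool pointing down it reaches from about 0.4 to 0.9 m from the base axis. Payload 5.5 kg.
Tool frame: the origin (TCP) lies midway between the tips of the shut fingers; the grasp point (between the pads) lies 19 mm behind it (bot.pinch_z is the distance from the TCP to the grasp point, in m); z points along the fingers, y is the direction in which the jaws open and shut (so a half turn about z gives the same grasp; the last joint's range is limited). The gripper opens to 85 mm and grips with 20 to 120 N. Pads are 22 mm wide; open, the fingers measure 114 mm over their backs; the gripper's body (76 mm by 85 mm) begins 54 mm behind the grasp point. The pads swing forward as they close: fully open they stand 13 mm farther back than shut.
Start: joints at [0.263, 0.501, -0.427, 1.55, 0.221, 1.138, -0.21], TCP at [0.65, 0, 0.231] pointing down, gripper open.
Joint ranges: [-2.88, 2.88], [-0.31, 2.03], [-1.54, 1.56], [0.2, 2.42], [-1.41, 4.55], [0.19, 2.02], [-2.57, 2.57]. Speed limits (rad/s): [2.57, 2.57, 3.14, 3.14, 3.14, 3.14, 3.14].

INTERFACE

Orientations are given as a rotation vector (axis times angle).
In Python, from plant import bot gives the robot as it stands.
- The arm moves only by the tool jog_arm, never from a script. Its argument "steps" is a list of rows, each a list of 2 entries, a list of its own where there are three numbers: the shift along the world's x, y, z in mm, then the turn about the world's z in rad. A call has 1 to 5 rows; each row is the pose to reach, as a shift and turn from the pose commanded when the call began; what a row does not reach only later rows make up. A row lasts 1/10 s, in which the tool goes at most 50 mm and 8.59 degrees, less where a joint would pass 70% of its speed; a pose out of reach is approached as far as the arm can. A call with a gripper value outside its range is refused whole. "fingers" is the opening in per cent of the stroke, from 0 (shut) to 100 (fully open), set as the call begins (left out, the last holds). The fingers move at their own pace and stop on an object; "newtons" is the grip in N (left out, the last holds). Time passes only in rows, so rows that repeat a pose let the fingers close. It gives the time, the measured TCP pose, the force and the opening at its end, in the units of the state.
- bot.state(): the state, without advancing time (a new reading comes with each control period).
- bot.snapshot(name): name is "scene" or "side" or "wrist"; returns a dict with "color" (384x512x3 uint8, red, green, blue), "intrinsics" (3x3 intrinsics, pixels), "camera_from_world" (4x4, takes a point from world to camera coordinates). Camera axes: x right, y up, looking along -z (the intrinsics and any distortion apply to the point x, -y, -z); pixel columns grow to the right and rows downward; lengths in m; the calibration is good to about 2 mm. A picture is of the moment at which its call begins. There is no depth.
- bot.sign_off(): hands the job in, once; it reports no verdict.
The state is a dict: "t": time; "qpos": joint angles; "joint_vel": joint speeds; "joint_torque": joint torques, N m; "tcp_pos": TCP position; "tcp_rot": TCP orientation; "wrist_force": force on the tool from outside, world axes, zero at the start; "wrist_torque": the same for the moment, N m; "gripper_width": finger opening in m.
Only numpy, scipy, OpenCV 4.12 (cv2) and the standard library are available. Lean on these libraries where they do the work, as an engineer would, in place of code of your own. Each camera call takes 0.05 s, during which the arm holds its last target.

## Working session

There is one attempt and no reset: what is moved stays moved. The work goes in short steps, Python scripts to look and compute and a tool call to move; the robot and the scene stay as the last step left them, time stands still between calls to the robot, and variables do not carry over. Pictures are saved under pics/ and viewed, and the job is handed in when it is done.

Besides the shell and the picture viewer there is one more tool, called after "Emit:" as name(argument=value, ...), one argument or row to a line, values as JSON. jog_arm: Moves the arm, as the interface text tells. Its arguments: {"type":"object","properties":{"steps":{"type":"array","items":{"type":"array"}},"fingers":{"type":"number"},"newtons":{"type":"number"}},"required":["steps"]}

```bash
mkdir -p pics; ls
cat > h.py <<'E'
import cv2,numpy as np,json
from plant import bot
def snap(n,f):
    s=bot.snapshot(n); cv2.imwrite(f'pics/{f}.png',cv2.resize(s['color'][:,:,::-1],(768,576),interpolation=cv2.INTER_CUBIC))
    np.savez(f'pics/{f}.npz',K=s['intrinsics'],T=s['camera_from_world'],c=s['color']); print({k:v for k,v in s.items() if k!='color'})
def load(f):
    d=np.load(f'pics/{f}.npz'); return d['K'],d['T'],d['c']
def proj(f,P):
    K,T,_=load(f); P=np.atleast_2d(P); c=P@T[:3,:3].T+T[:3,3]; c=c*[1,-1,-1]; u=c@K.T; return u[:,:2]/u[:,2:]*1.5
def ray(f,u,v,z):
    K,T,_=load(f); d=np.linalg.inv(K)@[u/1.5,v/1.5,1]; d=d*[1,-1,-1]; R=T[:3,:3]; d=R.T@d; o=-R.T@T[:3,3]
    return o+d*(z-o[2])/d[2]
E
python3 -c "
from h import *
print(bot.state())
for n in ['scene','side','wrist']: snap(n,n+'0')"
```

```text
pics
{'t': 0.0, 'qpos': array([ 0.26318322,  0.50191116, -0.4267693 ,  1.55143814,  0.22081239,
        1.13828575, -0.21030559]), 'joint_vel': array([ 8.68648487e-05, -1.77585281e-03, -8.54280958e-04,  1.91281257e-03,
        8.54867832e-04, -1.54795859e-03, -1.32164448e-03]), 'joint_torque': array([ 1.57038257e-04, -5.69523740e+01, -5.81651285e+00, -2.80938792e+01,
        1.07328620e-02,  1.20940185e-02,  1.30241034e-05]), 'tcp_pos': array([ 6.49311290e-01, -4.83433489e-05,  2.30222643e-01]), 'tcp_rot': array([-2.22036134e+00, -2.22047168e+00,  2.12883656e-03]), 'wrist_force': array([ 0.56148734, -0.41646703, -0.08698268]), 'wrist_torque': array([0.04129269, 0.01452731, 0.02228026]), 'gripper_width': 0.08565034717233683}
{'intrinsics': array([[425.85581435,   0.        , 259.49630394],
       [  0.        , 425.85581435, 194.01514411],
       [  0.        ,   0.        ,   1.        ]]), 'camera_from_world': array([[-0.44488874, -0.89529383,  0.02286853,  0.21457761],
       [ 0.55209596, -0.25406262,  0.79412986, -0.45167337],
       [-0.70516953,  0.36592505,  0.60731771, -0.423
[... 340 characters left out ...]
92,  0.45171385,  0.84826811, -0.21248977],
       [-0.43876747, -0.72598069,  0.52956128, -0.68005653],
       [ 0.        ,  0.        ,  0.        ,  1.        ]])}
{'intrinsics': array([[287.44109182,   0.        , 260.37029055],
       [  0.        , 287.44109182, 197.8815123 ],
       [  0.        ,   0.        ,   1.        ]]), 'camera_from_world': array([[ 9.99993875e-01, -8.33327999e-04, -3.39920706e-03,
        -6.48558044e-01],
       [-1.78953417e-04,  9.57794957e-01, -2.87452238e-01,
         3.77743430e-02],
       [ 3.49528538e-03,  2.87451086e-01,  9.57788941e-01,
        -3.80648071e-01],
       [ 0.00000000e+00,  0.00000000e+00,  0.00000000e+00,
         1.00000000e+00]])}
```

View pics/scene0.png

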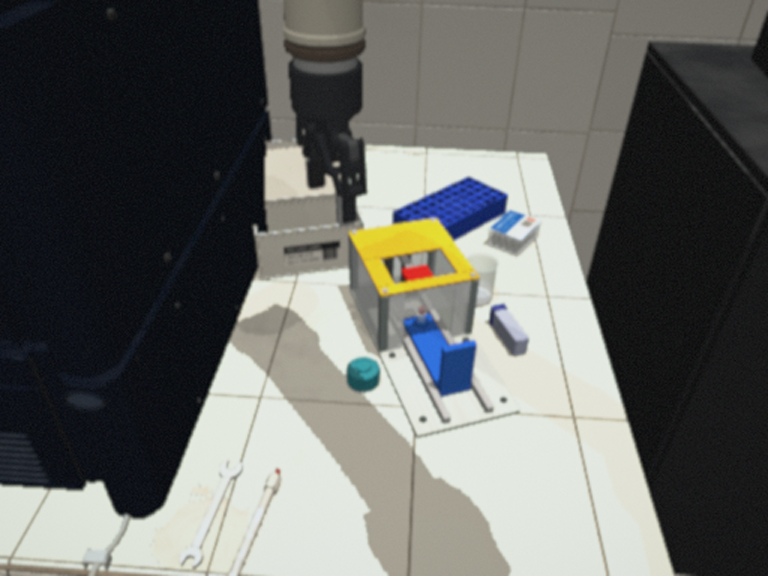

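View pics/side0.png

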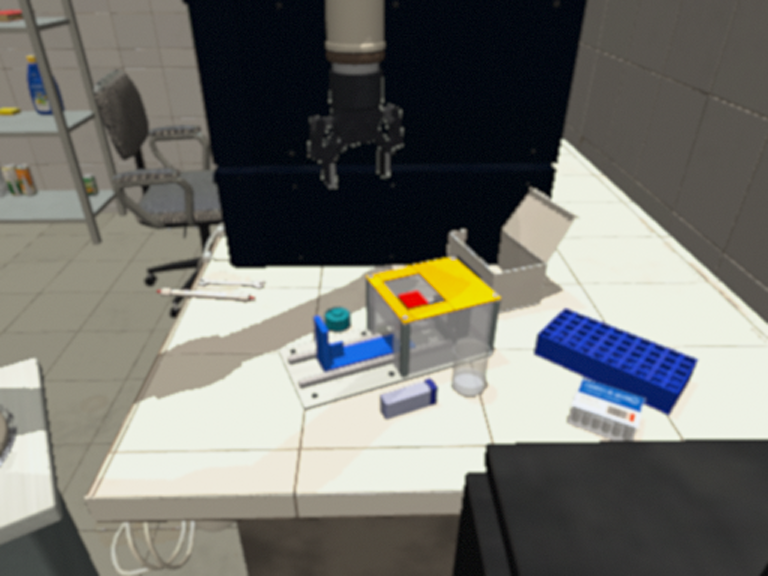

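View pics/wrist0.png

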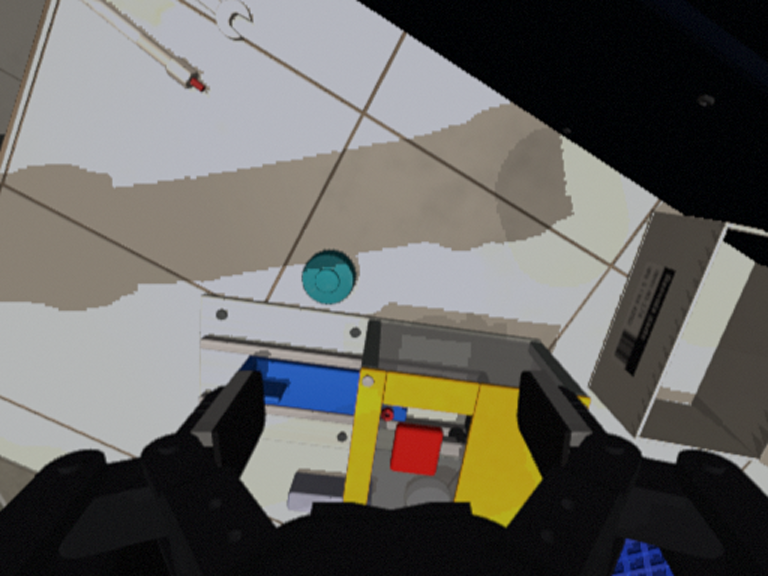

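```bash
python3 -c "
from h import *
for f,(x0,y0,x1,y1) in dict(scene0=(220,140,350,300),side0=(180,160,340,280),wrist0=(120,180,400,352)).items():
    c=load(f)[2][y0:y1,x0:x1,::-1]; s=min(780/(x1-x0),590/(y1-y0)); s=int(s*2)/2; print(f,x0,y0,s)
    cv2.imwrite(f'pics/{f}z.png',cv2.resize(c,None,fx=s,fy=s,interpolation=cv2.INTER_CUBIC))"
```

```text
scene0 220 140 3.5
side0 180 160 4.5
wrist0 120 180 2.5
```

View pics/scene0z.png

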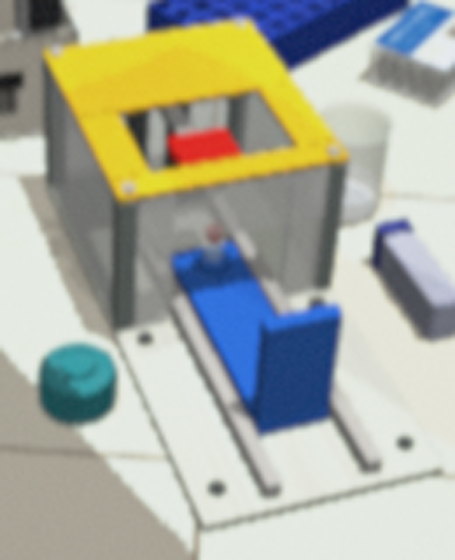

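View pics/side0z.png

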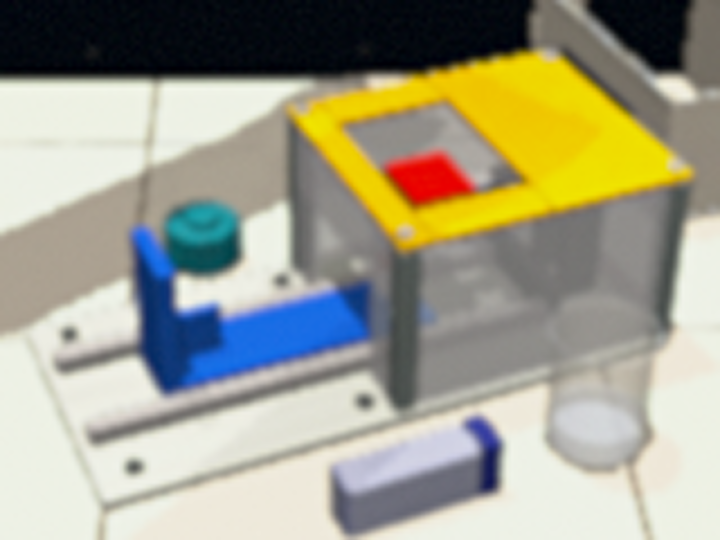

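View pics/wrist0z.png

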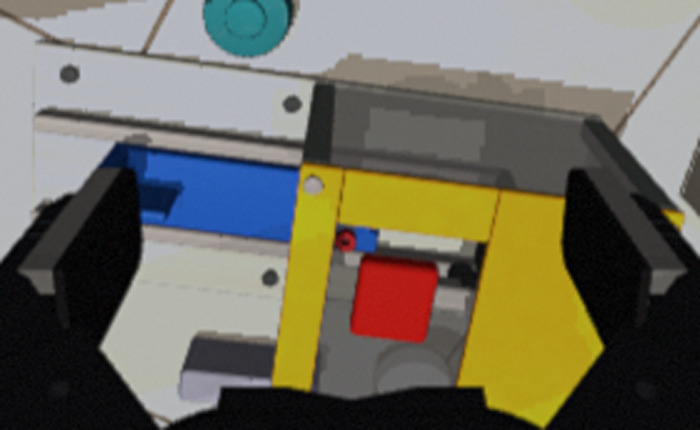

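```bash
cat > fit.py <<'E'
from h import *
from scipy.optimize import least_squares
pts=[]
def add(f,x0,y0,s,L):
    for P,(u,v) in L: pts.append((f,P,((x0+u/s)*1.5,(y0+v/s)*1.5)))
add('scene0',220,140,3.5,[((-50,70,110),(121,201)),((-50,-70,110),(350,158)),((110,70,110),(44,49)),((110,-70,110),(246,18)),((-32,45,110),(162,171)),((-32,-45,110),(299,149)),((32,45,110),(121,113)),((32,-45,110),(263,93)),((-200,70,8),(200,524))])
add('side0',180,160,4.5,[((-50,70,110),(288,105)),((-50,-70,110),(403,248)),((110,70,110),(548,50)),((110,-70,110),(693,175)),((-32,45,110),(343,124)),((-32,-45,110),(413,207)),((32,45,110),(448,102)),((32,-45,110),(523,180)),((-200,-70,8),(106,500))])
add('wrist0',120,180,2.5,[((-50,70,110),(303,162)),((-32,45,110),(338,223)),((32,45,110),(488,241)),((-200,70,8),(37,41))])
def W(p,P):
    P=np.array(P)/1000; c,s=np.cos(p[2]),np.sin(p[2]); return np.array([p[0]+c*P[0]-s*P[1],p[1]+s*P[0]+c*P[1],P[2]])
def run(cams):
    q=[a for a in pts if a[0] in cams]
    r=least_squares(lambda p:np.concatenate([proj(f,W(p,P))[0]-uv for f,P,uv in q]),[.65,-.05,-.1],loss='soft_l1',f_scale=2)
    return r.x,np.round(r.fun.reshape(-1,2),1) if 0 else np.round(np.concatenate([proj(f,W(r.x,P))-uv for f,P,uv in q]),1)
if __name__=='__main__':
    for c in (['scene0'],['side0'],['wrist0'],['scene0','side0'],['scene0','side0','wrist0']):
        x,r=run(c); print(c,x.round(4)); 
    print(r.tolist()); p=x; np.save('p.npy',p)
    # tab along press
    for f,x0,y0,s,L in [('scene0',220,140,3.5,[(22,90,262,328),(-22,90,340,310),(22,8,260,430),(-22,8,330,416)]),('side0',180,160,4.5,[(22,90,133,232),(-22,90,152,252),(-22,8,165,390)])]:
        for y,z,u,v in L:
            w=ray(f,(x0+u/s)*1.5,(y0+v/s)*1.5,z/1000); d=w[:2]-p[:2]; c,s_=np.cos(p[2]),np.sin(p[2])
            print(f,y,z,((c*d[0]+s_*d[1])*1000).round(1),((-s_*d[0]+c*d[1])*1000).round(1))
E
python3 fit.py
```

```text
['scene0'] [ 0.6627 -0.1328 -0.1523]
['side0'] [ 0.6677 -0.1369 -0.1425]
['wrist0'] [ 0.669  -0.1321 -0.1408]
['scene0', 'side0'] [ 0.6663 -0.1352 -0.1468]
['scene0', 'side0', 'wrist0'] [ 0.6676 -0.134  -0.1504]
[[-1.4, -3.0], [0.1, -2.3], [-0.5, -1.6], [1.5, -1.4], [-4.9, -1.4], [-0.4, -3.0], [-1.7, -2.9], [-2.3, -4.1], [0.3, -1.5], [-1.5, -0.9], [-2.0, -1.5], [0.7, -1.2], [-0.0, -1.4], [-3.1, -2.1], [-1.3, 0.0], [-1.1, -2.7], [1.6, -0.5], [-3.1, -0.9], [-1.3, 2.3], [-1.1, 1.9], [-0.1, 3.4], [-1.8, -0.1]]
scene0 22 90 -153.9 24.1
scene0 -22 90 -152.6 -20.2
scene0 22 8 -149.5 17.1
scene0 -22 8 -150.8 -24.4
side0 22 90 -151.2 14.0
side0 -22 90 -147.9 -5.5
side0 -22 8 -147.0 -9.8
```

Emit:
jog_arm(
  steps=[
    [[-45, -25, 0], 0.14],
    [[-90, -50, 0], 0.28],
    [[-135, -80, 0], 0.42],
    [[-175, -105, 0], 0.56],
    [[-175, -105, 0], 0.71],
  ],
  fingers=0,
  newtons=60,
)

```text
t: 0.65
tcp_pos: [0.4693, -0.1091, 0.2302]
tcp_rot: [-1.317, -2.848, 0.007]
wrist_force: [0.7, -0.3, 0.5]
gripper_width: 0.012
```

Emit:
jog_arm(
  steps=[
    [[0, 0, 0], 0.14],
    [[0, 0, 0], 0.28],
    [[0, 0, 0], 0.42],
    [[0, 0, 0], 0.56],
    [[0, 0, 0], 0.71],
  ],
)

```text
t: 1.15
tcp_pos: [0.4747, -0.105, 0.2311]
tcp_rot: [-0.235, -3.132, 0.0]
wrist_force: [-0.1, 0.1, -0.1]
gripper_width: -0.0001
```

```bash
python3 -c "
from h import *
print(bot.state())
for n in ['scene','side','wrist']: snap(n,n+'1')">o.txt; head -12 o.txt
```

```text
{'t': 1.15, 'qpos': array([ 0.74702703,  0.23172019, -0.66374037,  1.94503291,  0.16687486,
        1.01951419,  1.42906748]), 'joint_vel': array([ 0.18908385,  0.03741194, -0.22321332, -0.00451547,  0.07316818,
        0.01224192,  1.43031428]), 'joint_torque': array([-9.50860642e-01, -3.57131875e+01, -3.35757829e+00, -2.66703790e+01,
       -8.65434506e-02, -1.23659038e-02, -1.98713288e+00]), 'tcp_pos': array([ 0.4747174 , -0.10497147,  0.23114698]), 'tcp_rot': array([-2.35449605e-01, -3.13230095e+00,  5.31834862e-06]), 'wrist_force': array([-0.07750675,  0.09583631, -0.1288292 ]), 'wrist_torque': array([-0.04179165, -0.03877353,  0.02902134]), 'gripper_width': -6.670003856727566e-05}
{'intrinsics': array([[425.85581435,   0.        , 259.49630394],
       [  0.        , 425.85581435, 194.01514411],
       [  0.        ,   0.        ,   1.        ]]), 'camera_from_world': array([[-0.44488874, -0.89529383,  0.02286853,  0.21457761],
       [ 0.55209596, -0.25406262,  0.79412986, -0.45167337],
       [-0.70516953,  0.36592505,  0.60731771, -0.42366398],
       [ 0.        ,  0.        ,  0.        ,  1.        ]])}
{'intrinsics': array([[362.15303736,   0.        , 249.00396921],
       [  0.        , 362.15303736, 194.87450189],
```

View pics/wrist1.png

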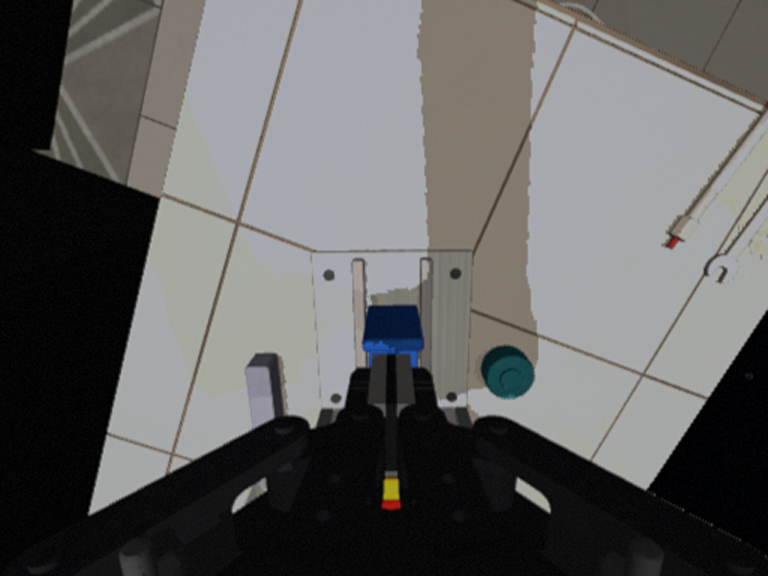

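View pics/side1.png

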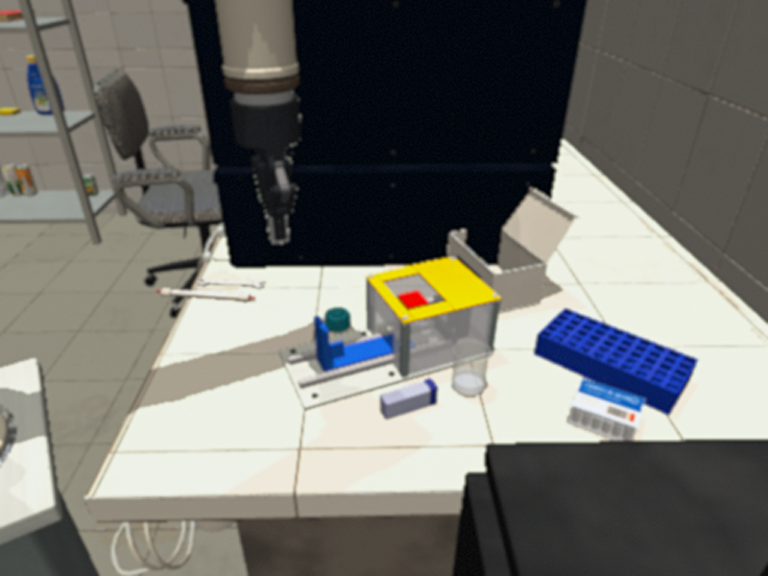

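```bash
python3 -c "
from h import *
a=ray('wrist1',314,251,.008);b=ray('wrist1',472,250,.008);print(a,b)
d=b-a;print(np.hypot(*d[:2]),-np.arctan2(d[0],d[1]))
p=np.load('p.npy');m=(a+b)[:2]/2;c=-np.arctan2(d[0],d[1]);print(m+0.2*np.array([np.cos(c),np.sin(c)]),p)
for u in (365,423):
  print(ray('wrist1',u,306,.090))
print(bot.state()['tcp_pos'],bot.state()['tcp_rot'])
"
```

```text
[ 0.45963525 -0.16976891  0.008     ] [ 0.4797522  -0.03567304  0.008     ]
0.1355964410544744 -0.14890866523639623
[ 0.66748044 -0.13239277] [ 0.66763081 -0.1339943  -0.15037033]
[ 0.49010912 -0.12581079  0.09      ]
[ 0.49630774 -0.08618255  0.09      ]
[ 0.47478469 -0.10501348  0.23113323] [-2.49815819e-01 -3.13123500e+00 -3.19863910e-04]
```

Emit:
jog_arm(
  steps=[
    [[0, 0, -45], 0.01],
    [[0, 0, -90], 0.01],
    [[0, 0, -135], 0.01],
    [[0, 0, -169], 0.01],
    [[0, 0, -169], 0.01],
  ],
)

```text
t: 1.8
tcp_pos: [0.4709, -0.1041, 0.0583]
tcp_rot: [-0.233, -3.124, -0.003]
wrist_force: [-0.9, 0.3, 0.7]
gripper_width: 0.0002
```

```bash
python3 -c "
from h import *
print(bot.state()['tcp_pos'],bot.state()['tcp_rot'],bot.state()['wrist_force'])
for n in ['side','scene']: snap(n,n+'2')">o.txt; head -1 o.txt
```

```text
[ 0.470919   -0.10407475  0.05825458] [-2.33027349e-01 -3.12380999e+00 -3.09691893e-03] [-0.85309928  0.31857046  0.69446203]
```

View pics/side2.png

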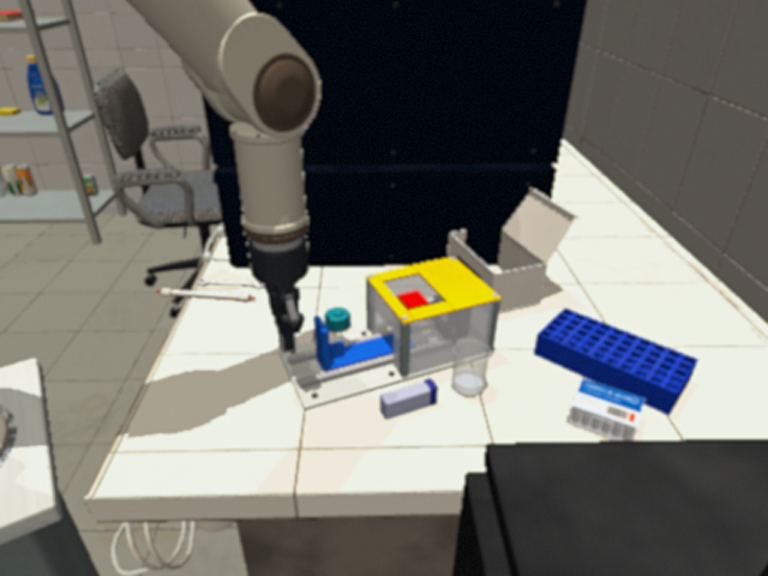

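Emit:
jog_arm(
  steps=[
    [[10, -1.5, 0], 0],
    [[20, -3, 0], 0],
    [[30, -4.5, 0], 0],
    [[36, -5.4, 0], 0],
    [[40, -6, 0], 0],
  ],
)

```text
t: 2.4
tcp_pos: [0.5152, -0.1111, 0.0626]
tcp_rot: [-0.229, -3.132, 0.0]
wrist_force: [-3.5, 0.5, 3.1]
gripper_width: 0.0003
```

Emit:
jog_arm(
  steps=[
    [[5, -0.75, 0], 0],
    [[10, -1.5, 0], 0],
    [[15, -2.2, 0], 0],
    [[20, -3, 0], 0],
    [[25, -3.7, 0], 0],
  ],
)

```text
t: 2.9
tcp_pos: [0.5407, -0.1148, 0.0622]
tcp_rot: [0.229, 3.133, 0.0]
wrist_force: [-0.9, 0.1, -0.6]
gripper_width: 0.0003
```

Emit:
jog_arm(
  steps=[
    [[4, -0.6, 0], 0],
    [[8, -1.2, 0], 0],
    [[11, -1.6, 0], 0],
    [[14, -2.1, 0], 0],
    [[16, -2.4, 0], 0],
  ],
)

```text
t: 3.4
tcp_pos: [0.5563, -0.1171, 0.0623]
tcp_rot: [0.229, 3.133, 0.0]
wrist_force: [-1.3, 1.6, -1.4]
gripper_width: 0.0002
```

```bash
python3 -c "
from h import *
print(bot.state()['tcp_pos'],bot.state()['tcp_rot'],bot.state()['wrist_force'])
for n in ['side','scene']: snap(n,n+'3')">o.txt; head -1 o.txt
```

```text
[ 0.55630779 -0.11710838  0.06228671] [2.29024486e-01 3.13309401e+00 1.31976678e-04] [-1.30717946  1.55962973 -1.44164586]
```

View pics/side3.png

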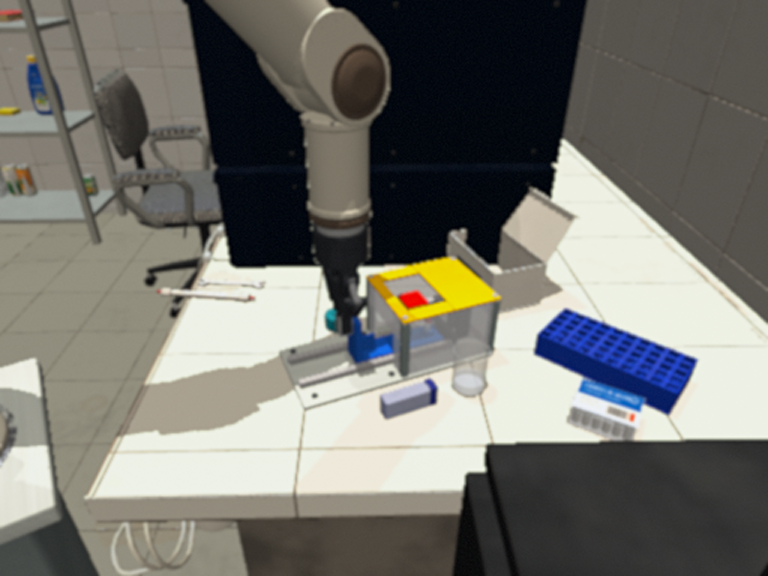

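Emit:
jog_arm(
  steps=[
    [[1.5, -0.2, 0], 0],
    [[3, -0.4, 0], 0],
    [[4, -0.6, 0], 0],
    [[5, -0.8, 0], 0],
    [[5, -0.8, 0], 0],
  ],
)

```text
t: 4.0
tcp_pos: [0.5611, -0.1179, 0.0624]
tcp_rot: [0.229, 3.133, 0.0]
wrist_force: [-2.5, 0.9, 1.9]
gripper_width: -0.0001
```

Emit:
jog_arm(
  steps=[
    [[1, -0.15, 0], 0],
    [[1.5, -0.2, 0], 0],
    [[2, -0.3, 0], 0],
    [[2, -0.3, 0], 0],
  ],
)

```text
t: 4.4
tcp_pos: [0.563, -0.1182, 0.0623]
tcp_rot: [-0.229, -3.133, -0.0]
wrist_force: [-3.3, 0.4, 2.6]
gripper_width: -0.0001
```

Emit:
jog_arm(
  steps=[
    [[1, -0.15, 0], 0],
    [[2, -0.3, 0], 0],
    [[2, -0.3, 0], 0],
  ],
)

```text
t: 4.7
tcp_pos: [0.563, -0.1182, 0.062]
tcp_rot: [-0.229, -3.129, 0.0]
wrist_force: [-8.3, 0.9, 6.6]
gripper_width: -0.0001
```

Emit:
jog_arm(
  steps=[
    [[1, -0.15, 0], 0],
    [[2, -0.3, 0], 0],
    [[2, -0.3, 0], 0],
  ],
)

```text
t: 5.0
tcp_pos: [0.563, -0.1182, 0.0617]
tcp_rot: [-0.228, -3.125, 0.001]
wrist_force: [-14.3, 2.3, 10.7]
gripper_width: 0.0001
```

Emit:
jog_arm(
  steps=[
    [[-5, 0.7, 0], 0],
    [[-15, 2.2, 0], 0],
    [[-30, 4.5, 0], 0],
    [[-40, 6, 0], 0],
    [[-40, 6, 0], 0],
  ],
)

```text
t: 5.5
tcp_pos: [0.5257, -0.1128, 0.0622]
tcp_rot: [-0.229, -3.133, 0.0]
wrist_force: [-0.3, 0.1, 0.2]
gripper_width: -0.0001
```

Emit:
jog_arm(
  steps=[
    [[0, 0, 30], 0],
    [[0, 0, 75], 0],
    [[0, 0, 120], 0],
    [[0, 0, 145], 0],
    [[0, 0, 145], 0],
  ],
)

```text
t: 6.0
tcp_pos: [0.5309, -0.1133, 0.212]
tcp_rot: [0.228, 3.124, -0.003]
wrist_force: [1.4, -0.1, 0.2]
gripper_width: -0.0004
```

```bash
python3 -c "
from h import *
print(bot.state()['tcp_pos'],bot.state()['tcp_rot'],bot.state()['wrist_force'])
for n in ['side','scene','wrist']: snap(n,n+'4')
a=load('side4')[2][160:280,180:340,::-1]; cv2.imwrite('pics/side4z.png',cv2.resize(a,None,fx=4.5,fy=4.5,interpolation=2))
a=load('scene4')[2][140:300,200:350,::-1]; cv2.imwrite('pics/scene4z.png',cv2.resize(a,None,fx=3.5,fy=3.5,interpolation=2))
">o.txt; head -1 o.txt
```

```text
[ 0.53087345 -0.1132775   0.21201076] [ 2.28431364e-01  3.12383048e+00 -3.03967463e-03] [ 1.38217526 -0.14941212  0.22101204]
```

View pics/side4z.png

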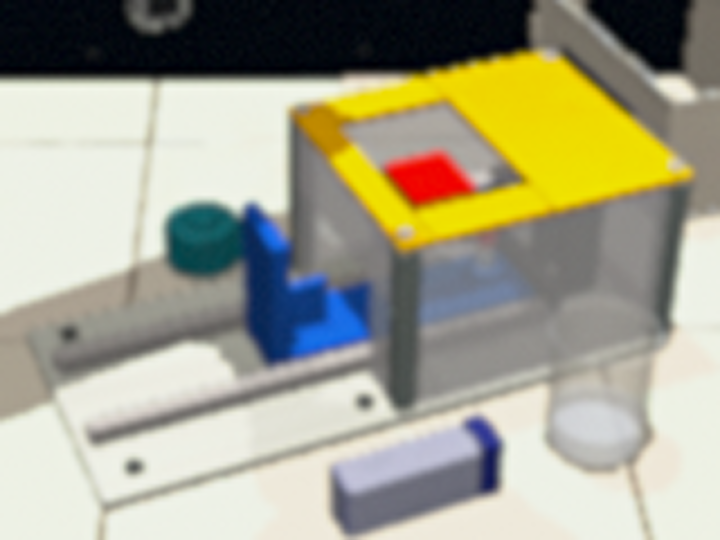

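View pics/scene4z.png

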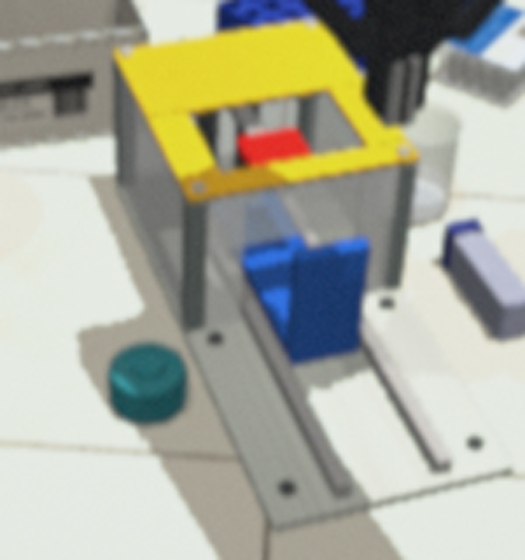

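View pics/wrist4.png

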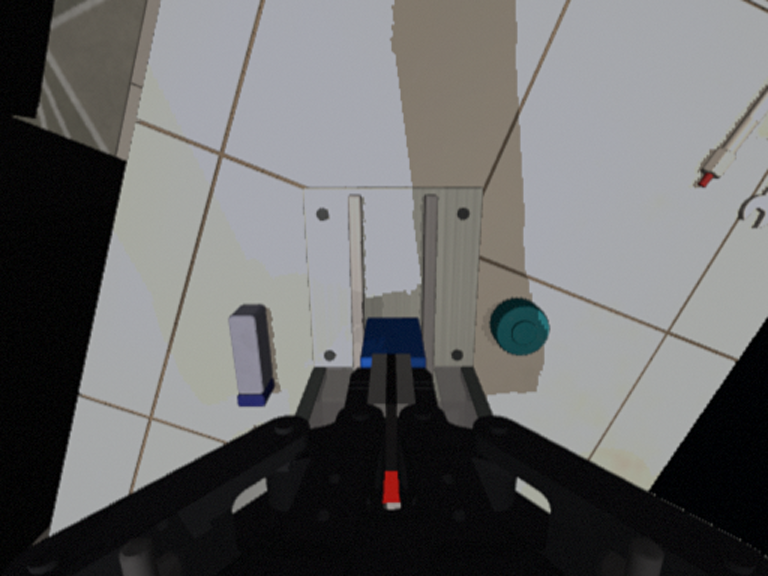

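```bash
python3 -c "
from h import *
p=np.array([.667,-.133,-.149])
def q(f,u,v,z):
    d=ray(f,u,v,z/1e3)[:2]-p[:2];c,s=np.cos(p[2]),np.sin(p[2]);print(f,z,((c*d[0]+s*d[1])*1000).round(1),((-s*d[0]+c*d[1])*1000).round(1))
for y,z,u,v in [(22,90,291,256),(-22,90,369,240),(22,8,292,361),(-22,8,362,350)]: q('scene4',(200+u/3.5)*1.5,(140+v/3.5)*1.5,z)
q('wrist1',365,306,8);q('wrist1',423,306,8)
q('wrist4',365,318,8);q('wrist4',423,318,8);q('wrist4',305,187,8);q('wrist4',481,187,8)
q('wrist4',365,356,90);q('wrist4',424,356,90)
"
```

```text
scene4 90 -93.1 23.6
scene4 90 -92.3 -22.7
scene4 8 -91.6 17.5
scene4 8 -94.7 -25.1
wrist1 8 -149.8 -24.5
wrist1 8 -149.4 27.2
wrist4 8 -92.2 -23.2
wrist4 8 -92.3 25.6
wrist4 8 -199.1 -67.9
wrist4 8 -199.4 67.8
wrist4 90 -94.8 -18.4
wrist4 90 -94.9 20.4
```

Emit:
jog_arm(
  steps=[
    [[35, -5, 0], 0],
    [[75, -11, 0], 0],
    [[115, -17, 0], 0],
    [[136, -20, 0], 0],
    [[136, -20, 0], 0],
  ],
)

```text
t: 6.65
tcp_pos: [0.6643, -0.1325, 0.2041]
tcp_rot: [-0.229, -3.131, -0.003]
wrist_force: [-0.2, -0.3, 0.0]
gripper_width: -0.0002
```

Emit:
jog_arm(
  steps=[
    [[0, 0, 0], 0],
    [[0, 0, 0], 0],
  ],
)

```text
t: 6.85
tcp_pos: [0.6615, -0.1324, 0.206]
tcp_rot: [-0.228, -3.131, -0.0]
wrist_force: [-0.1, 0.2, 0.7]
gripper_width: -0.0003
```

Emit:
jog_arm(
  steps=[
    [[2, -0.5, -30], 0],
    [[2, -0.5, -60], 0],
    [[2, -0.5, -78], 0],
    [[2, -0.5, -80], 0],
    [[2, -0.5, -80], 0],
  ],
)

```text
t: 7.35
tcp_pos: [0.6647, -0.1332, 0.1275]
tcp_rot: [-0.229, -3.133, -0.0]
wrist_force: [-0.1, -0.1, 0.9]
gripper_width: -0.0002
```

```bash
python3 -c "
from h import *
print(bot.state()['tcp_pos'],bot.state()['tcp_rot'],bot.state()['wrist_force'])
for n in ['side','scene','wrist']: snap(n,n+'5')
a=load('side5')[2][140:260,200:360,::-1]; cv2.imwrite('pics/side5z.png',cv2.resize(a,None,fx=4.5,fy=4.5,interpolation=2))
a=load('scene5')[2][100:260,200:350,::-1]; cv2.imwrite('pics/scene5z.png',cv2.resize(a,None,fx=3.5,fy=3.5,interpolation=2))
">o.txt; head -1 o.txt
```

```text
[ 0.6646777  -0.1332358   0.12750441] [-2.28834752e-01 -3.13276242e+00 -1.36462728e-04] [-0.1011366  -0.13636263  0.92699951]
```

View pics/side5z.png

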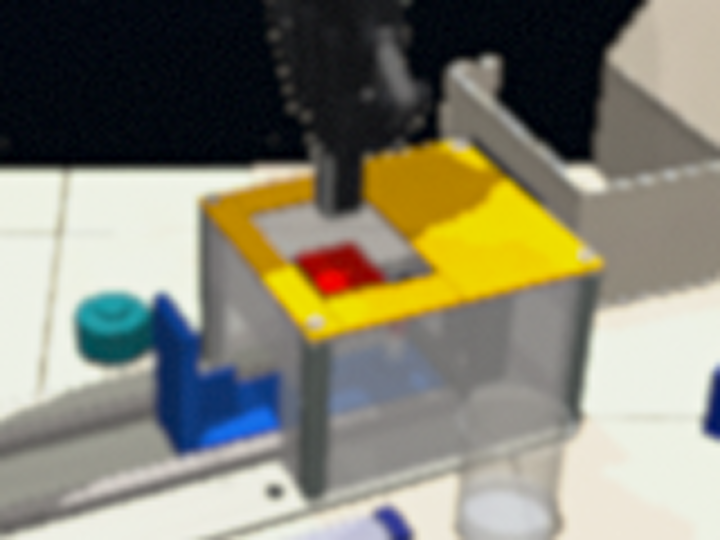

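View pics/scene5z.png

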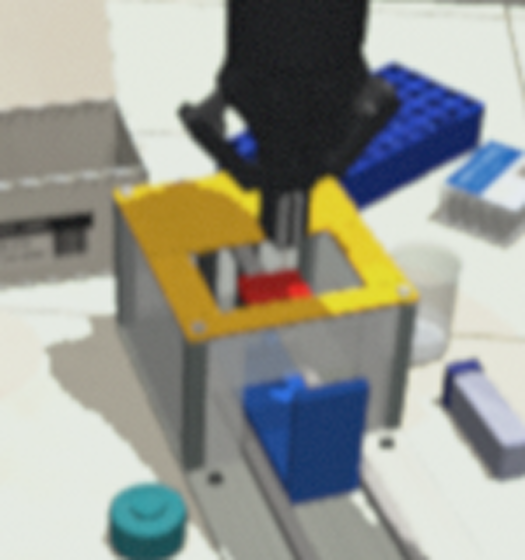

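View pics/wrist5.png

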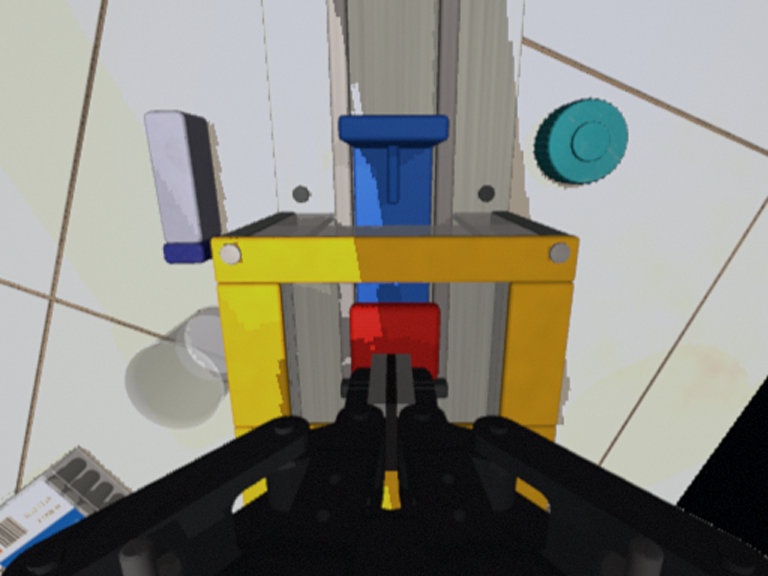

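Emit:
jog_arm(
  steps=[
    [[0, 0, -10], 0],
    [[0, 0, -20], 0],
    [[0, 0, -27], 0],
    [[0, 0, -29], 0],
  ],
)

```text
t: 7.9
tcp_pos: [0.6639, -0.1331, 0.0965]
tcp_rot: [-0.229, -3.131, -0.0]
wrist_force: [-1.1, -0.1, -0.4]
gripper_width: -0.0003
```

Emit:
jog_arm(
  steps=[
    [[0, 0, -3], 0],
    [[0, 0, -6], 0],
    [[0, 0, -9], 0],
    [[0, 0, -12], 0],
    [[0, 0, -12], 0],
  ],
)

```text
t: 8.4
tcp_pos: [0.6643, -0.1331, 0.0861]
tcp_rot: [-0.229, -3.132, 0.0]
wrist_force: [-5.3, 0.2, 5.5]
gripper_width: -0.0001
```

```bash
python3 -c "
from h import *
print(bot.state()['tcp_pos'],bot.state()['wrist_force'],bot.state()['wrist_torque'])
for n in ['side','scene','wrist']: snap(n,n+'6')
a=load('side6')[2][140:260,200:360,::-1]; cv2.imwrite('pics/side6z.png',cv2.resize(a,None,fx=4.5,fy=4.5,interpolation=2))
a=load('scene6')[2][100:260,200:350,::-1]; cv2.imwrite('pics/scene6z.png',cv2.resize(a,None,fx=3.5,fy=3.5,interpolation=2))
">o.txt; head -1 o.txt
```

```text
[ 0.6642573  -0.13308791  0.0860559 ] [-5.26790783  0.18741909  5.54040036] [1.44360176e-01 1.07724104e+00 5.46156423e-04]
```

View pics/side6z.png

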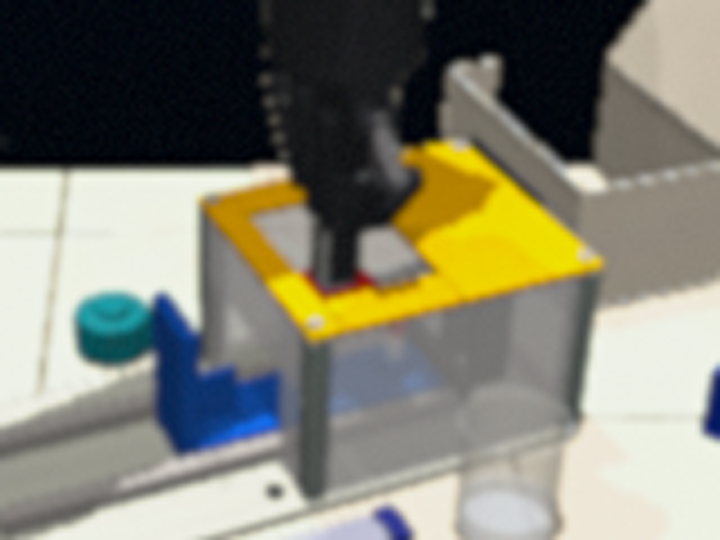

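View pics/scene6z.png

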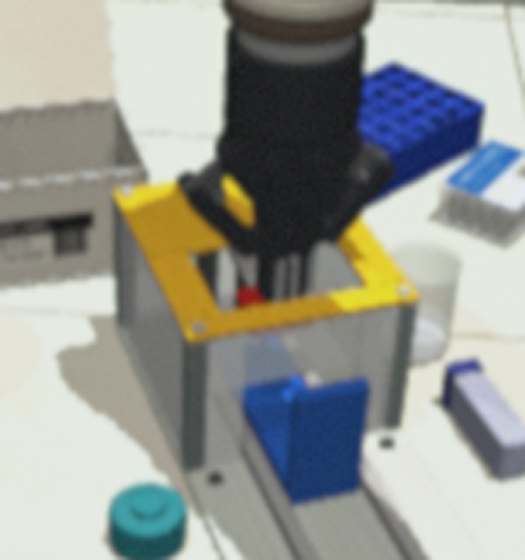

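View pics/wrist6.png

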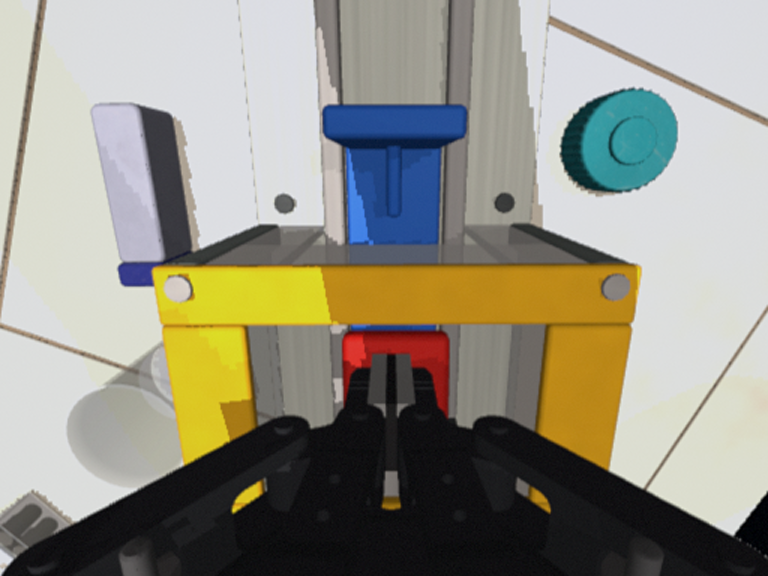

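Emit:
jog_arm(
  steps=[
    [[-1, 0.1, -2], 0],
    [[-1.5, 0.2, -4], 0],
    [[-2, 0.3, -6], 0],
    [[-2, 0.3, -6], 0],
  ],
)

```text
t: 8.95
tcp_pos: [0.6641, -0.1331, 0.0811]
tcp_rot: [0.229, 3.131, -0.0]
wrist_force: [-2.3, -0.2, 4.9]
gripper_width: -0.0
```

Emit:
jog_arm(
  steps=[
    [[0, 0, -1], 0],
    [[0, 0, -2], 0],
    [[0, 0, -2], 0],
  ],
)

```text
t: 9.25
tcp_pos: [0.6641, -0.1331, 0.0793]
tcp_rot: [0.229, 3.131, -0.0]
wrist_force: [-2.5, 0.4, 5.9]
gripper_width: -0.0
```

Emit:
jog_arm(
  steps=[
    [[0, 0, -1], 0],
    [[0, 0, -2], 0],
    [[0, 0, -2], 0],
  ],
)

```text
t: 9.55
tcp_pos: [0.6642, -0.1331, 0.0774]
tcp_rot: [0.229, 3.131, -0.0]
wrist_force: [-2.8, -0.6, 6.4]
gripper_width: 0.0003
```

Emit:
jog_arm(
  steps=[
    [[0, 0, -1], 0],
    [[0, 0, -2], 0],
    [[0, 0, -2], 0],
  ],
)

```text
t: 9.85
tcp_pos: [0.6643, -0.1331, 0.0757]
tcp_rot: [0.229, 3.13, -0.0]
wrist_force: [-2.8, -0.6, 6.6]
gripper_width: -0.0002
```

Emit:
jog_arm(
  steps=[
    [[0, 0, -1], 0],
    [[0, 0, -2], 0],
    [[0, 0, -2], 0],
  ],
)

```text
t: 10.15
tcp_pos: [0.6644, -0.1331, 0.0752]
tcp_rot: [0.229, 3.13, -0.001]
wrist_force: [-6.1, 0.6, 16.5]
gripper_width: -0.0
```

Emit:
jog_arm(
  steps=[
    [[0, 0, -1], 0],
    [[0, 0, -2], 0],
    [[0, 0, -2], 0],
  ],
)

```text
t: 10.45
tcp_pos: [0.6645, -0.1331, 0.0748]
tcp_rot: [0.229, 3.13, -0.002]
wrist_force: [-11.3, 0.2, 25.7]
gripper_width: -0.0
```

Emit:
jog_arm(
  steps=[
    [[-1, 0, 0.5], 0],
    [[-1, 0, 1], 0],
    [[-1, 0, 1], 0],
  ],
)

```text
t: 10.75
tcp_pos: [0.6644, -0.1331, 0.0751]
tcp_rot: [0.229, 3.128, -0.001]
wrist_force: [-6.4, -0.0, 18.9]
gripper_width: -0.0003
```

```bash
python3 -c "
from h import *
print(bot.state()['tcp_pos'],bot.state()['wrist_force'],bot.state()['wrist_torque'])
for n in ['side','scene','wrist']: snap(n,n+'7')
print(bot.state()['tcp_pos'],bot.state()['wrist_force'])
a=load('side7')[2][140:260,200:360,::-1]; cv2.imwrite('pics/side7z.png',cv2.resize(a,None,fx=4.5,fy=4.5,interpolation=2))
a=load('scene7')[2][100:260,200:350,::-1]; cv2.imwrite('pics/scene7z.png',cv2.resize(a,None,fx=3.5,fy=3.5,interpolation=2))
">o.txt; grep tcp -i o.txt; head -1 o.txt; tail -1 o.txt
```

```text
[ 0.6644226  -0.1331244   0.07510058] [-6.40356098e+00 -1.83883224e-02  1.89226390e+01] [0.04449146 1.20239744 0.02702262]
[ 0.66442101 -0.13314785  0.0750609 ] [-7.65634497 -0.1900463  18.92731269]
```

View pics/side7z.png

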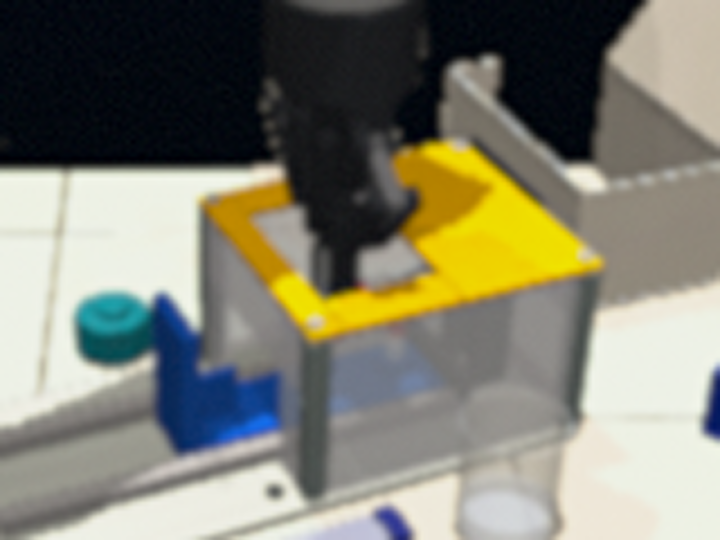

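View pics/scene7z.png

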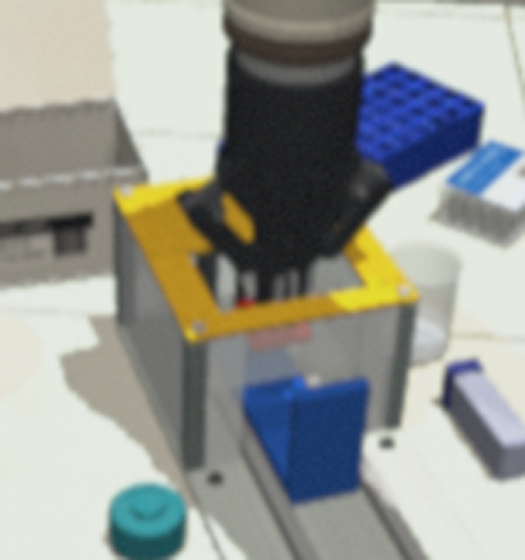

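View pics/wrist7.png

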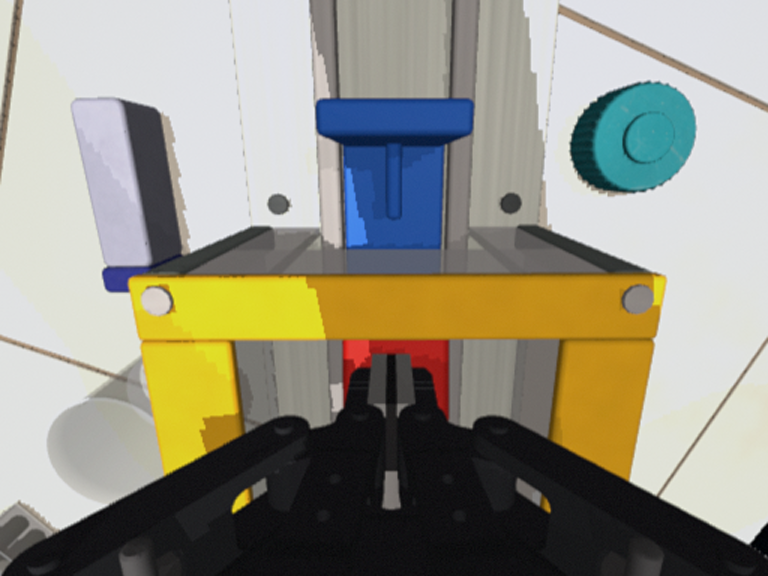

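```bash
python3 -c "
from plant import bot
print(bot.sign_off()); print(bot.state()['t'],bot.state()['tcp_pos'],bot.state()['wrist_force'])"
```

```text
the job is handed in; nothing more can be done
None
the job is handed in; nothing more can be done
```

I pushed the carrier home with the shut fingers, then reached through the window, pressed the red pad down and handed in at about 11 s with the lever still held. No verdict was given.

- **Carrier:** it stopped moving while the push rose to about 14 N. The images put the tab face at x ≈ -92 to -95 mm, against -95 mm nominal and within my measuring error. It looked unchanged in the last pictures, taken while the lever was held.
- **Lever:** the push stayed at about 5–7 N down to z ≈ 75.5 mm. It then rose steeply at about 75 mm, which matches the stop height given. I eased off to about 19 N for the hold.
- **Guard:** the pictures showed no contact with the fingers or gripper.
- **Bystanders:** the beaker, tube of caps and teal cap looked unmoved.
- **Unexplained reading:** a sideways force of about 5–8 N along -x appeared during the press. I took it as friction on the tilting pad. The wrist torque looked consistent with that partway down, but I did not confirm it any other way.

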